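Open the aperture ring of the inspection camera up to its stop

ROBOT

A 6-joint arm with a two-finger parallel gripper is mounted at the origin on a cart in front of the work surface, level with it; the furniture and walls round the work are solid. World frame = base frame: x ahead of the robot, y to its left, z up, the work surface at z = 0. Lengths are in m, angles in rad, forces in N, time in s.
With the tool pointing down it reaches from about 0.325 to 0.9 m from the base axis. Payload 3.5 kg.
Tool frame: the origin (TCP) lies at the centre of the arm's flange, where the gripper is bolted on; the fingertips stand 173 mm ahead of it and the grasp point (between the pads) lies 155 mm ahead of it; z points along the fingers, y is the direction in which the jaws open and shut (so a half turn about z gives the same grasp; the last joint's range is limited). The gripper opens to 85 mm and grips with 20 to 120 N. Pads are 22 mm wide; open, the fingers measure 114 mm over their backs; the gripper's body (76 mm by 85 mm) begins 54 mm behind the grasp point. The pads swing forward as they close: fully open they stand 13 mm farther back than shut.
Start: joints at [-1.32, 0.276, -0.026, 1.268, 0, 1.467], TCP at [0.217, -0.586, 0.405] pointing down, gripper open.
Joint ranges: [-3.12, 3.12], [-0.85, 1.88], [-1.08, 1.24], [-1.95, 2.15], [-1.57, 1.53], [-3.14, 3.14]. Speed limits (rad/s): [2.57, 2.57, 3.14, 3.14, 3.14, 3.14].

INTERFACE

Orientations are given as a unit quaternion [x, y, z, w].
In Python, from bench import readout, grab_frame, calibration, manip, nets gives the robot as it stands. The module is installed in compiled form; this text tells all that it offers.
- The arm moves only by the tool step_arm, never from a script. Its argument "deltas" is text: rows parted by semicolons, each of 6 numbers parted by spaces: the shift along the tool's x, y, z in m, then the turn, a rotation vector about the tool's x, y, z in degrees. A call has 1 to 8 rows; each row shifts and turns the commanded pose from where the row before left it, along the tool's axes as they then stand; what a row does not reach is not made up. A row lasts 1/10 s, in which the tool goes at most 50 mm and 8.59 degrees, less where a joint would pass 70% of its speed; a pose out of reach is approached as far as the arm can. A call is refused whole if a number of a shift passes 0.05 or a number of a turn 8.59, either way. A call with a gripper value outside its range is refused whole. "jaw" is the opening, from 0 (shut) to 1 (fully open), set as the call begins (left out, the last holds). The fingers move at their own pace and stop on an object; "newtons" is the grip in N (left out, the last holds). Time passes only in rows, so rows that do not move let the fingers close. It gives the time, the measured TCP pose, the force and the opening at its end, in the units of the state.
- readout.get_obs(): the state, without advancing time (a new reading comes with each control period).
- grab_frame(name): name is "scene" or "top"; returns the picture (420x560x3 uint8, red, green, blue); there is no depth.
- calibration(name): a dict with "fx", "fy", "cx", "cy" (pixels), "pose" (4x4, takes a point from camera to world coordinates). Camera axes: x right, y up, looking along -z (the intrinsics and any distortion apply to the point x, -y, -z); pixel columns grow to the right and rows downward; lengths in m; the calibration is good to about 2 mm. A picture is of the moment at which its call begins. calibration takes no time and is no camera call.
- manip.hand_in(): hands the job in, once; it reports no verdict.
Trained networks look in the newest picture that a camera, given by its name, has taken for a name from the list of things; names that differ only in an ending like _2 or _b are one class to them, and where a whole thing is asked for, a point or a joint stands for the part that bears it (a point fixed in the world has none). Each returns a list of dicts, best first, with "p" (0 to 1); they miss things now and then, are a little off and sometimes report something else, mostly with a low value. They report only what shows in the picture. A call takes as long as a camera call. They do not tell look-alikes from the thing itself.
- nets.outline_of(camera, query): "pixels" (420x560 bool, what is visible of it) and "bbox" ([left, top, width, height] in pixels, round what is visible of it).
- nets.spot_point(camera, query): "location" ([column, row] in pixels: a listed point, or the origin of a listed thing).
The state is a dict: "time_s": time; "joint_positions": joint angles; "qd": joint speeds; "joint_efforts": joint torques, N m; "position": TCP position; "orientation": TCP orientation; "wrist_force": force on the tool from outside, world axes, zero at the start; "ft_torque": the same for the moment, N m; "gripper_width": opening from 0.0 (shut) to 1.0 (fully open).
Only numpy, scipy, OpenCV 4.12 (cv2) and the standard library are available. Lean on these libraries where they do the work, as an engineer would, in place of code of your own. Each camera call takes 0.05 s, during which the arm holds its last target. There are 200 camera calls.

TASK

Get the upward-looking inspection camera ready: lift the dust cap off the lens and set it down the same way up on a free patch of the worktop, then grip the slim knurled aperture ring on its knurled edge and turn it counter-clockwise (seen from above) until its tab rests against the stop pin. Turn it by feel and only finger-tight, for the thin pin must not be forced; do not touch the fixed rings above and below it, nor push on the tab or the pin, and leave everything else on the worktop alone.

Things in the scene. Friction and masses are not known exactly. Their poses are not given: they have to be found in the camera images.
- camera: Inspection camera fixed to the worktop, lens up. Origin: underside of its foot plate, on the lens axis, z up. Foot plate 100x100x8 mm, housing 66 mm square up to 48 mm, lens 51 mm in diameter up to 137 mm above the worktop. Apart from it and the five loose bystanders the worktop is free for x 0.42 to 0.56, y -0.36 to 0.30.
- cap: Loose grey dust cap (50 g) over the top of the lens: 62 mm in diameter, 46 mm high in all: skirt 12 mm deep with 2.5 mm of play round the lens, top plate 4 mm, round knob 24 mm in diameter and 30 mm high. Origin: centre of its open lower rim (125 mm above the worktop at the start), z up. Wider than the aperture ring below it.
- cap_knob (a point): Grip point on the axis of the cap's knob, 37 mm above the cap's lower rim, 21 mm above the top plate, 9 mm below the knob's top (162 mm above the worktop at the start): grip here; lift straight up at least 20 mm to clear the lens.
- aperture_ring: Slim knurled steel ring, 58 mm in diameter, 101.5 to 111.5 mm above the worktop; origin at its centre, on the lens axis. 3.5 mm proud of the fixed rings above and below, so fingertips may reach below it, down to 65 mm above the worktop. Drags with 0.25 N m, stays where left; has 0.25 to 1.05 rad to turn counter-clockwise to the stop.
- ring_tab: The ring's tab, a steel lug 6 mm wide and 8 mm high that sticks out 12 mm from the knurled edge (to 41 mm from the lens axis) at the ring's height. Its body origin is that of the ring; it points along the ring's -x. Not to be pushed.
- tab_tip (a point): Point in the tab 37 mm from the lens axis, 106.5 mm above the worktop.
- stop: Dark clamp collar 81 mm in diameter, 50 to 60 mm above the worktop, with a thin steel pin, 6 mm in diameter, up to 114 mm in the tab's path. Pressed with over 15 N (0.55 N m on the ring beyond the drag) the pin bends; 2 to 8 N is finger-tight. A grip line at right angles to the tab or 0.25 rad further counter-clockwise clears the pin.
- stop_tip (a point): Point on the pin's axis 106.5 mm above the worktop. When the tab rests against the pin, this point and tab_tip are 6.0 mm apart.
- lower_ring: Fixed ring (lens barrel) below the aperture ring, 51 mm in diameter, from 48 to 100 mm above the worktop. Not to be touched. Origin as the camera's.
- upper_ring: Fixed front ring of the lens above the aperture ring, 51 mm in diameter, from 113 to 137 mm above the worktop. Not to be touched by the robot. Origin as the camera's.
- timer: Bystander: loose white kitchen timer 66 x 62 x 19 mm; origin at the centre of its underside.
- marker: Bystander: loose marker pen 136 mm long, 12 mm thick, lying; origin under its middle.
- tape_roll: Bystander: loose roll of tape 69 mm in diameter, 19 mm high, lying flat; origin at the centre of its underside.
- stopper_1: Bystander: loose rubber stopper 28 mm in diameter, 27 mm high; origin at the centre of its underside.
- petri_dish: Bystander: loose petri dish 61 mm in diameter, 14 mm high; origin at the centre of its underside.
Not all that is in view belongs to the job. What is shaped like the cap but blue or pink is not meant. What is shaped like the camera but green is not meant.

How it is judged:
By the outcome, as a careful person would: the job done as asked, in the order asked, and still so for the second after the job is handed in, with the robot touching nothing.
It also fails if it takes over 64 s, if anything falls off the work surface, if the arm or the gripper's body presses on something with over 40 N, if the wrist force passes 120 N, or if a joint passes its speed limit or range.

## Working session

There is one attempt and no reset: what is moved stays moved. The work goes in short steps, Python scripts to look and compute and a tool call to move; the robot and the scene stay as the last step left them, time stands still between calls to the robot, and variables do not carry over. Pictures are saved under pics/ and viewed, about 8 in all and at most 12, crops included, and the job is handed in when it is done.

Besides the shell and the picture viewer there is one more tool, called after ">>>" in YAML: its name, and indented under it one key for each argument. step_arm: Moves the arm, as the interface text tells. Its arguments: {"type":"object","properties":{"deltas":{"type":"string"},"jaw":{"type":"number"},"newtons":{"type":"number"}},"required":["deltas"]}

```bash
mkdir -p pics
cat > h.py <<'E'
import numpy as np, cv2
from bench import readout, grab_frame, calibration, manip, nets
def ray(cam,px):
    c=calibration(cam); P=np.array(c["pose"])
    d=np.array([(px[0]-c["cx"])/c["fx"],-(px[1]-c["cy"])/c["fy"],-1.])
    return P[:3,3],P[:3,:3]@d
def atz(cam,px,z):
    o,d=ray(cam,px); return o+d*(z-o[2])/d[2]
def proj(cam,p):
    c=calibration(cam); P=np.array(c["pose"]); q=P[:3,:3].T@(np.array(p)-P[:3,3])
    return np.array([c["cx"]+c["fx"]*q[0]/-q[2], c["cy"]-c["fy"]*q[1]/-q[2]])
E
python3 - <<'E'
from h import *
s=grab_frame("scene");t=grab_frame("top")
cv2.imwrite("pics/s1.png",s[...,::-1]);cv2.imwrite("pics/t1.png",t[...,::-1])
for cam in("scene","top"):
    c=calibration(cam);print(cam,{k:v for k,v in c.items() if k!="pose"},np.round(c["pose"],3).tolist())
Z=dict(cap=.125,cap_knob=.162,aperture_ring=.1065,tab_tip=.1065,stop_tip=.1065,timer=0,marker=0,tape_roll=0,stopper_1=0,petri_dish=0,camera=0)
for n,z in Z.items():
  for cam in("scene","top"):
    for r in nets.spot_point(cam,n)[:3]: print(n,cam,round(r["p"],2),np.round(r["location"],1),np.round(atz(cam,r["location"],z),3))
print(readout.get_obs())
E
```

```text
scene {'fx': 458.6711747534433, 'fy': 458.6711747534433, 'cx': 273.87117448248927, 'cy': 210.06059574299783} [[-0.764, 0.472, -0.44, 0.027], [-0.645, -0.579, 0.499, 0.625], [-0.019, 0.665, 0.747, 1.006], [0.0, 0.0, 0.0, 1.0]]
top {'fx': 410.0137913999721, 'fy': 410.0137913999721, 'cx': 283.8870813118399, 'cy': 211.374209677224} [[-0.026, 0.987, -0.157, 0.359], [-0.999, -0.029, -0.017, 0.033], [-0.021, 0.156, 0.987, 1.416], [0.0, 0.0, 0.0, 1.0]]
cap scene 0.93 [253.2 211.7] [0.583 0.074 0.125]
cap scene 0.93 [225.2 215.6] [0.63  0.129 0.125]
cap scene 0.7 [295.8 272.7] [0.383 0.151 0.125]
cap top 0.78 [273.5 253.1] [0.433 0.092 0.125]
cap top 0.66 [274.5 204.1] [0.589 0.085 0.125]
cap top 0.57 [282.5 173.9] [0.687 0.057 0.125]
cap_knob scene 0.88 [252.2 200. ] [0.588 0.07  0.162]
cap_knob scene 0.76 [291.1 265.5] [0.388 0.163 0.162]
cap_knob scene 0.65 [226.3 201.7] [0.635 0.115 0.162]
cap_knob top 0.69 [275.3 255. ] [0.425 0.085 0.162]
cap_knob top 0.61 [278.6 202.4] [0.587 0.071 0.162]
cap_knob top 0.47 [283.1 173.3] [0.68  0.054 0.162]
aperture_ring scene 0.66 [257.5 211.5] [0.586 
[... 1223 characters left out ...]
ositions': array([-1.32042237e+00,  2.76402421e-01, -2.64192610e-02,  1.26799298e+00,
        3.38548119e-06,  1.46740352e+00]), 'qd': array([-2.90007439e-05, -1.04489629e-03,  1.35363817e-03, -7.61643141e-04,
        1.07945309e-03, -1.86235280e-03]), 'joint_efforts': array([ 5.70417330e-05, -4.45495856e+01,  2.95564950e+01,  9.39568345e-04,
       -9.03592695e-05, -9.49944592e-06]), 'position': array([ 0.21651469, -0.58629176,  0.4047027 ]), 'orientation': array([ 9.84396881e-01,  1.75962442e-01,  1.01503468e-06, -9.26729201e-06]), 'wrist_force': array([-0.13385183,  0.16569913,  0.3355041 ]), 'ft_torque': array([-0.01912775,  0.00499996, -0.00096944]), 'gripper_width': 0.9972448511168215}
```

Run:
```python
import cv2
s=cv2.imread("pics/s1.png");t=cv2.imread("pics/t1.png")
a=cv2.resize(s[150:330,170:390],None,fx=2.7,fy=2.7,interpolation=cv2.INTER_CUBIC)
cv2.imwrite("pics/a.png",a)
cv2.imwrite("pics/b.png",cv2.resize(t[140:290,170:410],None,fx=3.2,fy=3.2,interpolation=cv2.INTER_CUBIC))
```

```text
(no output)
```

View pics/a.png

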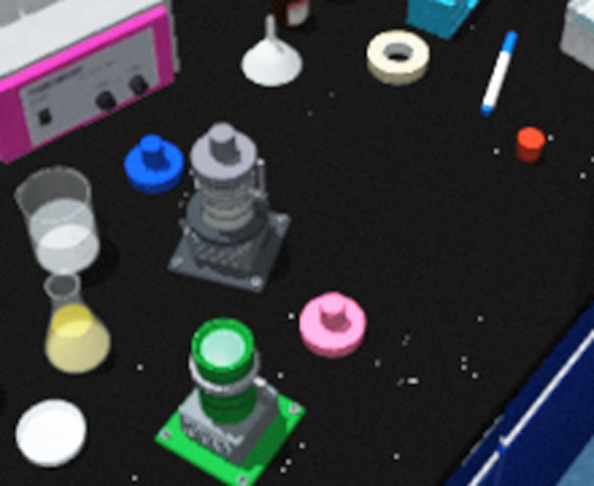

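View pics/b.png

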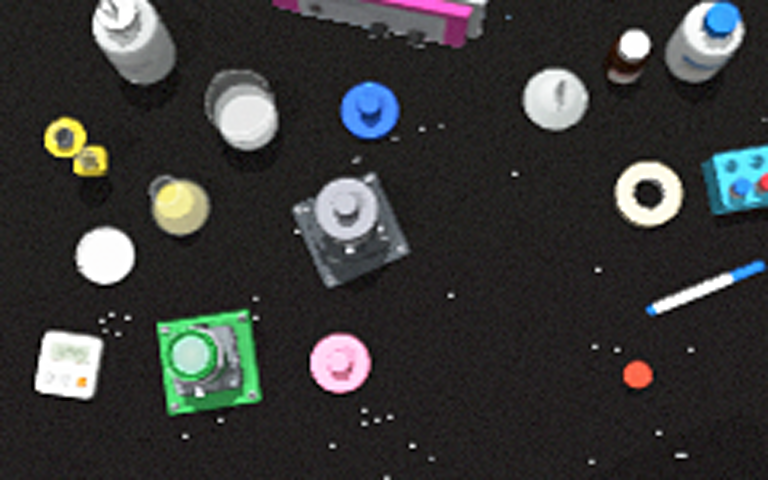

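The grey camera with its grey cap is the one in the middle (knob at scene crop (222,138), top crop (347,203)), and both views put the knob at about (0.587, 0.071). The pin sits on the side toward the robot and to its right. The blue and pink caps and the green camera are decoys. The patch at about (0.49, -0.08) is free.

>>> step_arm:
  deltas: "0.036 -0.0305 0 0 0 0;0.036 -0.0305 0 0 0 0;0.036 -0.0305 0 0 0 0;0.036 -0.0305 0 0 0 0;0.036 -0.0305 0 0 0 0;0.036 -0.0305 0 0 0 0;0.036 -0.0305 0 0 0 0;0.036 -0.0305 0 0 0 0"
  jaw: 1
  newtons: 30

```text
time_s: 2.0
position: [0.4027, -0.2559, 0.405]
orientation: [0.984, 0.176, 0.0, 0.0]
wrist_force: [0.4, -1.5, 0.4]
gripper_width: 0.999
```

>>> step_arm:
  deltas: "0.036 -0.0305 0 0 0 0;0.036 -0.0305 0 0 0 0;0.036 -0.0305 0 0 0 0;0.036 -0.0305 0 0 0 0;0.036 -0.0305 0 0 0 0;0.036 -0.0305 0 0 0 0;0.036 -0.0305 0 0 0 0;0 0 0 0 0 0"

```text
time_s: 2.8
position: [0.5666, 0.0341, 0.4048]
orientation: [0.984, 0.179, 0.001, -0.001]
wrist_force: [0.2, 0.4, 0.8]
gripper_width: 1.001
```

>>> step_arm:
  deltas: "0.016 -0.014 0 0 0 0;0.0155 -0.0138 0 0 0 0;0 0 0 0 0 0;0 0 0.03 0 0 0;0 0 0.03 0 0 0;0 0 0.016 0 0 0;0 0 0.01 0 0 0;0 0 0 0 0 0"

```text
time_s: 3.6
position: [0.5835, 0.0661, 0.3173]
orientation: [0.984, 0.175, -0.002, -0.0]
wrist_force: [-0.3, 0.5, -0.3]
gripper_width: 0.998
```

Run:
```python
from h import *
s=grab_frame("scene");t=grab_frame("top")
a=cv2.resize(s[130:280,180:330],None,fx=2.6,fy=2.6);b=cv2.resize(t[140:290,200:350],None,fx=2.6,fy=2.6)
cv2.imwrite("pics/c.png",np.hstack([a,b])[...,::-1])
print(readout.get_obs()["position"])
```

```text
[0.58469939 0.06642518 0.31950663]
```

View pics/c.png

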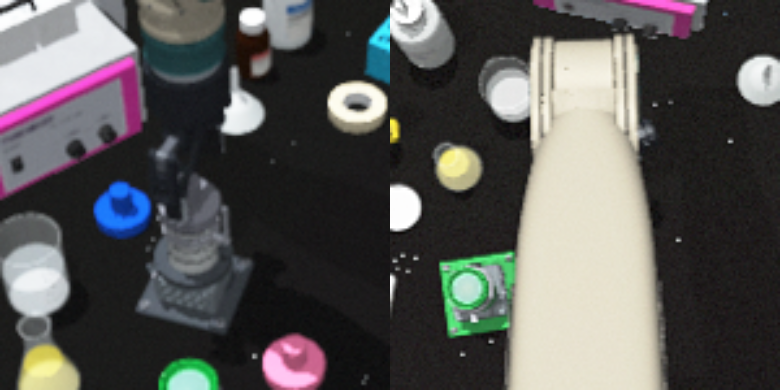

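The jaws straddle the grey knob in the scene view, at about (185,180) in the crop. The arm hides it in the top view. I'll correct the 5 mm residual and close.

>>> step_arm:
  deltas: "0.0037 -0.0034 0 0 0 0;0 0 0 0 0 0;0 0 0 0 0 0;0 0 0 0 0 0"

```text
time_s: 4.1
position: [0.587, 0.0716, 0.3192]
orientation: [0.984, 0.176, 0.0, 0.0]
wrist_force: [0.2, -0.2, -0.4]
gripper_width: 0.998
```

>>> step_arm:
  deltas: "0 0 0 0 0 0;0 0 0 0 0 0;0 0 0 0 0 0;0 0 0 0 0 0;0 0 0 0 0 0;0 0 0 0 0 0;0 0 0 0 0 0;0 0 0 0 0 0"
  jaw: 0
  newtons: 30

```text
time_s: 4.9
position: [0.5865, 0.0721, 0.3189]
orientation: [0.984, 0.176, -0.0, -0.001]
wrist_force: [-2.3, 5.0, 3.1]
gripper_width: 0.265
```

>>> step_arm:
  deltas: "0 -0.0015 0 0 0 0;0 0 0 0 0 0;0 0 -0.01 0 0 0;0 0 -0.02 0 0 0;0 0 -0.03 0 0 0;0 0 -0.03 0 0 0;0 0 0 0 0 0;0 0 0 0 0 0"

```text
time_s: 5.7
position: [0.5867, 0.0724, 0.4099]
orientation: [0.984, 0.176, 0.001, 0.001]
wrist_force: [0.4, 0.1, -1.3]
gripper_width: 0.269
```

>>> step_arm:
  deltas: "-0.024 0.0182 0 0 0 0;-0.024 0.0182 0 0 0 0;-0.024 0.0182 0 0 0 0;-0.024 0.0182 0 0 0 0;-0.024 0.0182 0 0 0 0;-0.024 0.0182 0 0 0 0;0 0 0 0 0 0;0 0 0 0 0 0"

```text
time_s: 6.5
position: [0.4884, -0.0799, 0.4075]
orientation: [0.985, 0.175, -0.001, -0.0]
wrist_force: [-0.2, -0.3, -0.5]
gripper_width: 0.271
```

Run:
```python
from h import *
s=grab_frame("scene");t=grab_frame("top")
cv2.imwrite("pics/s2.png",s[...,::-1]);cv2.imwrite("pics/t2.png",t[...,::-1])
a=cv2.resize(s[120:270,180:380],None,fx=3.5,fy=3.5)
cv2.imwrite("pics/d.png",a[...,::-1])
for n in("aperture_ring","tab_tip","stop_tip","camera","upper_ring"):
  for cam in("scene","top"):
    z=.1065 if n not in("camera","upper_ring") else 0
    for r in nets.spot_point(cam,n)[:3]: print(n,cam,round(r["p"],2),np.round(r["location"],1),np.round(atz(cam,r["location"],z),3))
```

```text
aperture_ring scene 0.71 [252.7 284.4] [0.447 0.23  0.107]
aperture_ring scene 0.65 [253.6 212.6] [0.592 0.064 0.107]
aperture_ring top 0.43 [233.  253.3] [0.437 0.222 0.107]
aperture_ring top 0.38 [278.9 207.1] [0.582 0.072 0.107]
stop_tip scene 0.65 [268.5 212.5] [0.562 0.04  0.107]
stop_tip scene 0.49 [321.2 173.9] [ 0.541 -0.164  0.107]
stop_tip top 0.61 [287.4 210.8] [0.569 0.045 0.107]
camera scene 0.84 [256.2 240. ] [0.585 0.069 0.   ]
camera top 0.8 [235.9 252.5] [0.445 0.227 0.   ]
camera top 0.65 [281.  213.6] [0.577 0.068 0.   ]
upper_ring top 0.6 [278.9 212.7] [0.58  0.075 0.   ]
```

View pics/d.png

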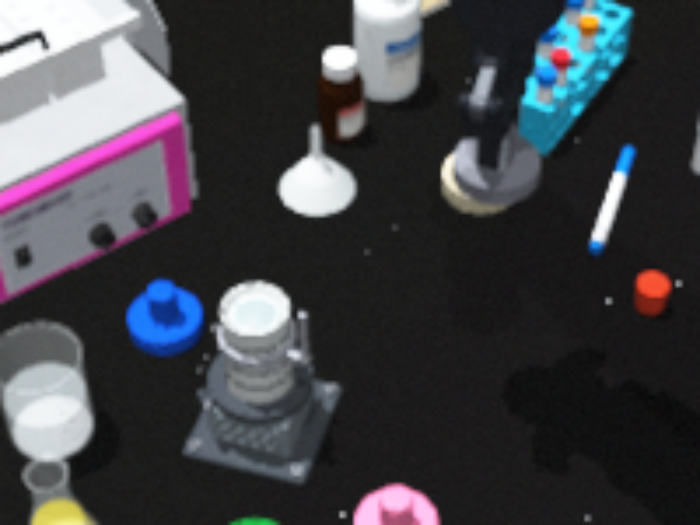

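The cap is held level over the free patch (crop (498,170)). The lens is uncovered at (255,310), with the pin at about (303,330) and the tab near it. I'll set the cap down.

>>> step_arm:
  deltas: "0 0 0.035 0 0 0;0 0 0.045 0 0 0;0 0 0.045 0 0 0;0 0 0.04 0 0 0;0 0 0.025 0 0 0;0 0 0.01 0 0 0;0 0 0 0 0 0;0 0 0 0 0 0"

```text
time_s: 7.9
position: [0.49, -0.0798, 0.2099]
orientation: [0.984, 0.176, 0.001, 0.0]
wrist_force: [0.1, 0.9, 0.7]
gripper_width: 0.271
```

>>> step_arm:
  deltas: "0 0 0.006 0 0 0;0 0 0.004 0 0 0;0 0 0.003 0 0 0;0 0 0.001 0 0 0;0 0 0 0 0 0;0 0 0 0 0 0"

```text
time_s: 8.5
position: [0.489, -0.0795, 0.1948]
orientation: [0.984, 0.176, 0.0, 0.0]
wrist_force: [0.2, -0.1, -1.0]
gripper_width: 0.272
```

>>> step_arm:
  deltas: "0 0 0.001 0 0 0;0 0 0.001 0 0 0;0 0 0 0 0 0;0 0 0 0 0 0"

```text
time_s: 8.9
position: [0.4892, -0.0796, 0.1938]
orientation: [0.984, 0.176, 0.0, 0.0]
wrist_force: [-1.9, -0.2, 8.4]
gripper_width: 0.267
```

>>> step_arm:
  deltas: "0 0 -0.0008 0 0 0;0 0 0 0 0 0;0 0 0 0 0 0;0 0 0 0 0 0;0 0 0 0 0 0;0 0 0 0 0 0"
  jaw: 1

```text
time_s: 9.5
position: [0.489, -0.0795, 0.1934]
orientation: [0.984, 0.176, -0.0, -0.0]
wrist_force: [0.1, 0.1, 0.7]
gripper_width: 0.998
```

>>> step_arm:
  deltas: "0 0 -0.02 0 0 0;0 0 -0.04 0 0 0;0 0 -0.05 0 0 0;0 0 -0.05 0 0 0;0 0 -0.045 0 0 0;0 0 0 0 0 0"

```text
time_s: 10.1
position: [0.4915, -0.0802, 0.4061]
orientation: [0.984, 0.176, 0.006, 0.003]
wrist_force: [1.4, -0.1, 0.4]
gripper_width: 0.999
```

Run:
```python
from h import *
s=grab_frame("scene");t=grab_frame("top")
cv2.imwrite("pics/s3.png",s[...,::-1]);cv2.imwrite("pics/t3.png",t[...,::-1])
a=cv2.resize(s[185:265,215:295],None,fx=5,fy=5,interpolation=cv2.INTER_CUBIC);b=cv2.resize(t[170:250,240:320],None,fx=5,fy=5,interpolation=cv2.INTER_CUBIC)
cv2.imwrite("pics/e.png",np.hstack([a,b])[...,::-1])
def tri(p,q):
    o1,d1=ray("scene",p);o2,d2=ray("top",q)
    k=np.linalg.lstsq(np.c_[d1,-d2],o2-o1,rcond=None)[0]
    return np.round(((o1+k[0]*d1)+(o2+k[1]*d2))/2,4),round(1e3*np.linalg.norm(o1+k[0]*d1-o2-k[1]*d2),1)
for n in("aperture_ring","tab_tip","stop_tip","upper_ring","ring_tab","cap"):
  for cam in("scene","top"):
    z=0 if n in("cap","upper_ring") else .1065
    for r in nets.spot_point(cam,n)[:4]: print(n,cam,round(r["p"],2),np.round(r["location"],1),np.round(atz(cam,r["location"],z),3))
for cam in("scene","top"):
  for n in("ring_tab","upper_ring","aperture_ring"):
    for r in nets.outline_of(cam,n)[:3]: print(cam,n,round(r["p"],2),r["bbox"],r["pixels"].sum())
```

```text
aperture_ring scene 0.66 [253.1 213.2] [0.591 0.067 0.107]
aperture_ring scene 0.47 [252.3 285.3] [0.446 0.232 0.107]
aperture_ring top 0.59 [273.5 210.3] [0.572 0.089 0.107]
aperture_ring top 0.41 [234.2 250. ] [0.447 0.218 0.107]
aperture_ring top 0.26 [369.6 256. ] [ 0.416 -0.212  0.107]
stop_tip scene 0.64 [269.5 212. ] [0.561 0.037 0.107]
stop_tip top 0.67 [289.1 205.6] [0.586 0.039 0.107]
upper_ring top 0.73 [233.1 252.3] [0.446 0.237 0.   ]
ring_tab top 0.48 [277.4 213.5] [0.561 0.077 0.107]
cap scene 0.89 [294.5 272.5] [0.436 0.086 0.   ]
cap scene 0.75 [316.7 225.7] [ 0.486 -0.078  0.   ]
cap scene 0.72 [227.1 216.5] [0.708 0.058 0.   ]
cap top 0.7 [286.2 208. ] [0.596 0.049 0.   ]
cap top 0.66 [273.5 252.2] [0.443 0.097 0.   ]
cap top 0.61 [283.2 172.4] [0.724 0.057 0.   ]
scene ring_tab 0.63 [232.9, 201.3, 43.4, 57.2] 1375
scene ring_tab 0.57 [237.3, 217.1, 29.5, 24.2] 245
scene upper_ring 0.65 [245.3, 202.9, 17.9, 20.3] 319
scene upper_ring 0.63 [246.8, 268.7, 18.9, 23.1] 460
scene aperture_ring 0.44 [241.1, 284.4, 26.7, 14.7] 133
top upper_ring 0.72 [270.0, 198.5, 16.1, 13.3] 172
top upper_ring 0.52 [219.8, 244.2, 18.7, 16.7] 220
top aperture_ring 0.55 [231.3, 260.8, 3.2, 1.5] 4
top aperture_ring 0.34 [267.3, 196.6, 20.1, 16.0] 204
```

View pics/e.png

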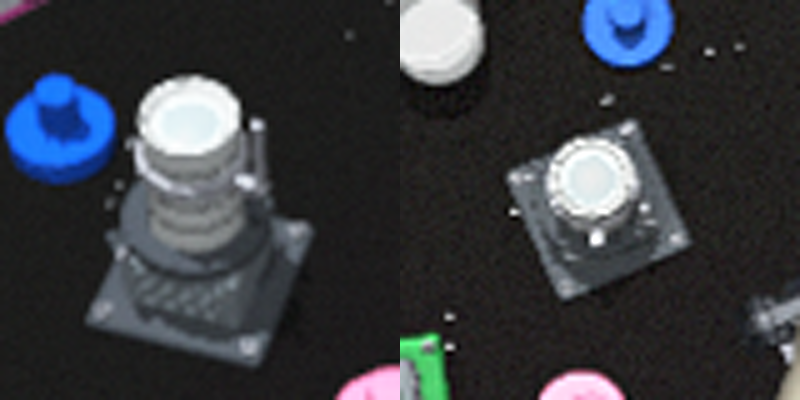

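Run:
```python
from h import *
for n,cam,p,z in[("lens","top",(278.3,205.4),.137),("lens","scene",(253,208.4),.137),("tab","top",(279.4,217.4),.1105),("tab","scene",(264,221.2),.1085),("pin","top",(289,211.4),.114),("pin","scene",(266.6,209.8),.114)]:
    print(n,cam,atz(cam,p,z).round(4))
P=np.array([.585,.072,.1065])
# test: candidate lens axis; predicted tab pixel vs angle
for cam in("scene","top"):
    print(cam,"lenstop",proj(cam,[.585,.073,.137]).round(1))
    for a in range(150,300,15):
        t=np.radians(a);u=np.array([np.cos(t),np.sin(t),0])
        print(a,"tab",proj(cam,[.585,.073,.1105]+.037*u).round(1),"pin",proj(cam,[.585,.073,.114]+.037*u).round(1))
# foot plate edges -> centre from top
for c in[(240+227/5,170+125/5),(240+120/5,170+178/5),(240+167/5,170+295/5),(240+288/5,170+240/5)]: print(atz("top",c,.008).round(3))
for c in[(215+310/5,185+230/5),(215+88/5,185+325/5),(215+258/5,185+365/5)]: print(atz("scene",c,.008).round(3))
```

```text
lens top [0.5821 0.0726 0.137 ]
lens scene [0.5834 0.0738 0.137 ]
tab top [0.5475 0.0708 0.1105]
tab scene [0.5503 0.0707 0.1085]
pin top [0.5655 0.0394 0.114 ]
pin scene [0.5673 0.0404 0.114 ]
scene lenstop [252.7 207.9]
150 tab [257.8 225. ] pin [257.7 224.1]
165 tab [261.2 223.6] pin [261.2 222.7]
180 tab [264.1 221.6] pin [264.  220.8]
195 tab [266.1 219.2] pin [266.1 218.3]
210 tab [267.3 216.5] pin [267.3 215.6]
225 tab [267.5 213.7] pin [267.5 212.8]
240 tab [266.8 211. ] pin [266.7 210.1]
255 tab [265.1 208.5] pin [265.1 207.6]
270 tab [262.7 206.5] pin [262.6 205.6]
285 tab [259.6 205.1] pin [259.6 204.2]
top lenstop [278.2 204.5]
150 tab [272.9 215.9] pin [272.9 215.7]
165 tab [275.7 217. ] pin [275.7 216.8]
180 tab [278.7 217.3] pin [278.7 217.1]
195 tab [281.7 216.8] pin [281.7 216.6]
210 tab [284.4 215.6] pin [284.4 215.4]
225 tab [286.8 213.7] pin [286.7 213.5]
240 tab [288.5 211.3] pin [288.5 211.1]
255 tab [289.6 208.5] pin [289.6 208.4]
270 tab [289.9 205.6] pin [289.9 205.4]
285 tab [289.4 202.7] pin [289.4 202.5]
[0.641 0.051 0.008]
[0.605 0.127 0.008]
[0.522 0.095 0.008]
[0.558 0.011 0.008]
[0.557 0.013 0.008]
[0.608 0.14  0.008]
[0.519 0.101 0.008]
```

Both views agree. The lens axis is at about (0.583, 0.074), the tab points to about 183° (top crop (597,238)) and the pin is at about 244° (crop (645,208)). That leaves about 50° to turn. The jaw line is at about 290°/110°, and I'll turn it 4° clockwise to stay clear of both pin and tab.

>>> step_arm:
  deltas: "0.0283 -0.0223 0 0 0 0;0.0283 -0.0223 0 0 0 0;0.0283 -0.0223 0 0 0 0;0.0283 -0.0223 0 0 0 0;0.0281 -0.0223 0 0 0 0;0 0 0.03 0 0 4;0 0 0.04 0 0 0;0 0 0 0 0 0"

```text
time_s: 11.9
position: [0.5802, 0.0744, 0.3228]
orientation: [0.99, 0.142, -0.006, -0.001]
wrist_force: [-1.1, -1.1, -0.7]
gripper_width: 1.001
```

>>> step_arm:
  deltas: "0 0 0 0 0 0;0 0 0 0 0 0"

```text
time_s: 12.1
position: [0.5838, 0.0738, 0.3307]
orientation: [0.99, 0.141, 0.002, 0.0]
wrist_force: [-0.1, -0.2, 0.0]
gripper_width: 0.999
```

>>> step_arm:
  deltas: "0 0 0.015 0 0 0;0 0 0.02 0 0 0;0 0 0.02 0 0 0;0 0 0.015 0 0 0;0 0 0.005 0 0 0;0 0 0 0 0 0;0 0 0 0 0 0;0 0 0 0 0 0"

```text
time_s: 12.9
position: [0.5838, 0.074, 0.2552]
orientation: [0.99, 0.141, 0.001, 0.0]
wrist_force: [-1.0, -0.6, 1.0]
gripper_width: 1.002
```

Run:
```python
from h import *
s=grab_frame("scene")
cv2.imwrite("pics/f.png",cv2.resize(s[165:265,200:320],None,fx=5,fy=5,interpolation=cv2.INTER_CUBIC)[...,::-1])
o=readout.get_obs();print(o["position"],o["wrist_force"],o["ft_torque"],o["joint_positions"])
```

```text
[0.58363679 0.07402906 0.25491731] [ 0.35049095 -0.55233811  0.61149953] [ 0.01044865 -0.03491488  0.03365714] [ 1.63162837e-02  3.29288370e-01 -2.91953219e-01  9.47049539e-01
 -2.67873476e-05  2.87397259e+00]
```

View pics/f.png

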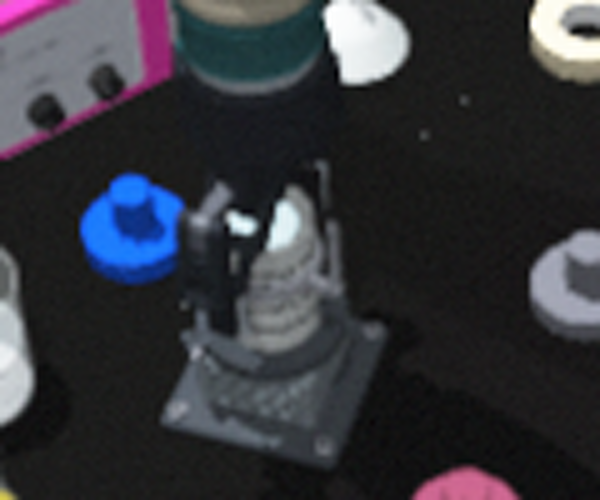

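The fingers straddle the barrel: the left finger shows at crop (205,270) and the pin at (335,250) is free. I'll close gently.

>>> step_arm:
  deltas: "0 0 0 0 0 0;0 0 0 0 0 0;0 0 0 0 0 0;0 0 0 0 0 0;0 0 0 0 0 0;0 0 0 0 0 0"
  jaw: 0.5
  newtons: 20

```text
time_s: 13.55
position: [0.5831, 0.0742, 0.2541]
orientation: [0.99, 0.142, 0.0, -0.0]
wrist_force: [-2.3, 1.1, 5.9]
gripper_width: 0.673
```

```bash
cat > o.py <<'E'
from h import *
from scipy.spatial.transform import Rotation as R
o=readout.get_obs();M=R.from_quat(o["orientation"]).as_matrix()
print(round(o["time_s"],2),o["position"].round(4),"yaw",np.degrees(np.arctan2(M[1,0],M[0,0])).round(2),"Ftool",(M.T@o["wrist_force"]).round(2),"T",o["ft_torque"].round(3),"w",round(o["gripper_width"],3),"j6",o["joint_positions"][5].round(3))
E
python3 o.py
```

```text
13.55 [0.5831 0.0742 0.2541] yaw 16.28 Ftool [-1.88 -1.65 -5.89] T [ 0.316  0.328 -0.003] w 0.673 j6 2.874
```

>>> step_arm:
  deltas: "0 0 0 0 0 -1;0 0 0 0 0 -2;0 0 0 0 0 -2;0 0 0 0 0 -2;0 0 0 0 0 0;0 0 0 0 0 0"

```text
time_s: 14.15
position: [0.5831, 0.0741, 0.2541]
orientation: [0.979, 0.202, 0.0, 0.0]
wrist_force: [-1.3, 0.3, 5.5]
gripper_width: 0.672
```

```bash
python3 o.py; python3 o.py
```

```text
14.15 [0.5831 0.0741 0.2541] yaw 23.29 Ftool [-1.05 -0.8  -5.47] T [0.239 0.303 0.092] w 0.672 j6 2.752
14.15 [0.5831 0.0741 0.2541] yaw 23.29 Ftool [-1.05 -0.8  -5.47] T [0.239 0.303 0.092] w 0.672 j6 2.752
```

>>> step_arm:
  deltas: "0 0 0 0 0 -2;0 0 0 0 0 -2;0 0 0 0 0 -2;0 0 0 0 0 -2"

```text
time_s: 14.55
position: [0.5832, 0.0739, 0.2541]
orientation: [0.963, 0.27, 0.0, 0.0]
wrist_force: [-0.5, -0.2, 5.3]
gripper_width: 0.67
```

Run:
```python
exec(open("o.py").read())
s=grab_frame("scene");exec(open("o.py").read())
cv2.imwrite("pics/g.png",cv2.resize(s[180:260,210:310],None,fx=6,fy=6,interpolation=cv2.INTER_CUBIC)[...,::-1])
```

```text
14.55 [0.5832 0.0739 0.2541] yaw 31.3 Ftool [-0.57 -0.11 -5.26] T [ 0.097  0.269 -0.233] w 0.67 j6 2.612
14.6 [0.5832 0.0739 0.2541] yaw 31.37 Ftool [-1.14 -0.66 -5.62] T [ 0.101  0.33  -0.068] w 0.67 j6 2.61
```

View pics/g.png

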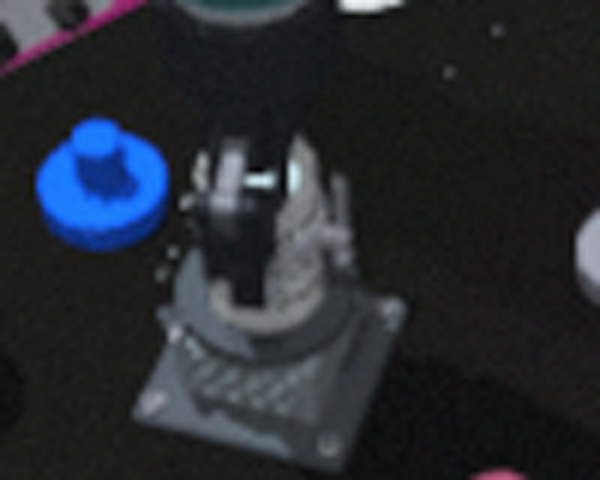

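The tab has moved to crop (333,233), pixel (265.5,219), which is about 195°, and the moving torque of -0.23 N m matches the drag. So the ring turns with the jaws. I'll go on, slowing down later.

>>> step_arm:
  deltas: "0 0 0 0 0 -3;0 0 0 0 0 -3;0 0 0 0 0 -3;0 0 0 0 0 -3;0 0 0 0 0 -3;0 0 0 0 0 -2;0 0 0 0 0 -2;0 0 0 0 0 -2"

```text
time_s: 15.4
position: [0.5835, 0.0736, 0.2541]
orientation: [0.898, 0.441, 0.0, 0.001]
wrist_force: [0.4, -2.0, 5.5]
gripper_width: 0.666
```

```bash
python3 o.py
```

```text
15.4 [0.5835 0.0736 0.2541] yaw 52.28 Ftool [-1.38  1.53 -5.53] T [-0.13   0.134 -0.269] w 0.666 j6 2.245
```

>>> step_arm:
  deltas: "0 0 0 0 0 -1;0 0 0 0 0 -1;0 0 0 0 0 -1"

```text
time_s: 15.7
position: [0.5835, 0.0736, 0.2541]
orientation: [0.886, 0.464, 0.0, 0.001]
wrist_force: [0.3, -3.2, 5.1]
gripper_width: 0.67
```

```bash
python3 o.py
```

```text
15.7 [0.5835 0.0736 0.2541] yaw 55.27 Ftool [-2.5   2.06 -5.06] T [-0.382  0.028 -0.212] w 0.67 j6 2.193
```

>>> step_arm:
  deltas: "0 0 0 0 0 -1;0 0 0 0 0 -1;0 0 0 0 0 -1"

```text
time_s: 16.0
position: [0.5836, 0.0736, 0.2541]
orientation: [0.873, 0.487, 0.0, 0.001]
wrist_force: [1.0, -2.3, 4.2]
gripper_width: 0.666
```

```bash
python3 o.py
```

```text
16.0 [0.5836 0.0736 0.2541] yaw 58.27 Ftool [-1.4   2.09 -4.2 ] T [-0.445  0.044 -0.34 ] w 0.666 j6 2.14
```

>>> step_arm:
  deltas: "0 0 0 0 0 -1"

```text
time_s: 16.1
position: [0.5836, 0.0736, 0.2541]
orientation: [0.869, 0.494, 0.0, 0.001]
wrist_force: [0.8, -3.2, 5.2]
gripper_width: 0.665
```

```bash
python3 o.py
```

```text
16.1 [0.5836 0.0736 0.2541] yaw 59.27 Ftool [-2.36  2.37 -5.17] T [-0.453 -0.021 -0.292] w 0.665 j6 2.123
```

>>> step_arm:
  deltas: "0 0 0 0 0 -1"

```text
time_s: 16.2
position: [0.5836, 0.0736, 0.2541]
orientation: [0.865, 0.502, 0.0, 0.001]
wrist_force: [0.4, -2.6, 4.4]
gripper_width: 0.669
```

```bash
python3 o.py
```

```text
16.2 [0.5836 0.0736 0.2541] yaw 60.28 Ftool [-2.1   1.68 -4.37] T [-0.448  0.038 -0.231] w 0.669 j6 2.105
```

Turned 44° with drag only. I'll continue one degree at a time.

>>> step_arm:
  deltas: "0 0 0 0 0 -1"

```text
time_s: 16.3
position: [0.5836, 0.0736, 0.2541]
orientation: [0.86, 0.51, 0.0, 0.001]
wrist_force: [1.6, -3.2, 4.9]
gripper_width: 0.667
```

```bash
python3 o.py
```

```text
16.3 [0.5836 0.0736 0.2541] yaw 61.28 Ftool [-2.    2.96 -4.9 ] T [-0.492 -0.039 -0.288] w 0.667 j6 2.088
```

>>> step_arm:
  deltas: "0 0 0 0 0 -1"

```text
time_s: 16.4
position: [0.5837, 0.0736, 0.2541]
orientation: [0.856, 0.517, 0.0, 0.001]
wrist_force: [1.9, -3.6, 4.8]
gripper_width: 0.673
```

```bash
python3 o.py
```

```text
16.4 [0.5837 0.0736 0.2541] yaw 62.28 Ftool [-2.33  3.33 -4.76] T [-0.523 -0.054 -0.23 ] w 0.673 j6 2.07
```

>>> step_arm:
  deltas: "0 0 0 0 0 -1"

```text
time_s: 16.5
position: [0.5837, 0.0736, 0.2541]
orientation: [0.851, 0.525, 0.0, 0.001]
wrist_force: [1.0, -3.5, 4.2]
gripper_width: 0.673
```

```bash
python3 o.py
```

```text
16.5 [0.5837 0.0736 0.2541] yaw 63.29 Ftool [-2.67  2.51 -4.19] T [-0.606 -0.067 -0.269] w 0.673 j6 2.053
```

>>> step_arm:
  deltas: "0 0 0 0 0 -1"

```text
time_s: 16.6
position: [0.5837, 0.0735, 0.2541]
orientation: [0.847, 0.532, 0.0, 0.001]
wrist_force: [0.3, -4.2, 5.3]
gripper_width: 0.667
```

Run:
```python
exec(open("o.py").read())
s=grab_frame("scene");exec(open("o.py").read())
cv2.imwrite("pics/i.png",cv2.resize(s[190:250,230:300],None,fx=8,fy=8,interpolation=cv2.INTER_CUBIC)[...,::-1])
```

```text
16.6 [0.5837 0.0735 0.2541] yaw 64.29 Ftool [-3.65  2.07 -5.26] T [-0.583 -0.105 -0.262] w 0.667 j6 2.035
16.65 [0.5837 0.0735 0.2541] yaw 64.32 Ftool [-3.13  3.05 -4.77] T [-0.597 -0.082 -0.117] w 0.675 j6 2.035
```

View pics/i.png

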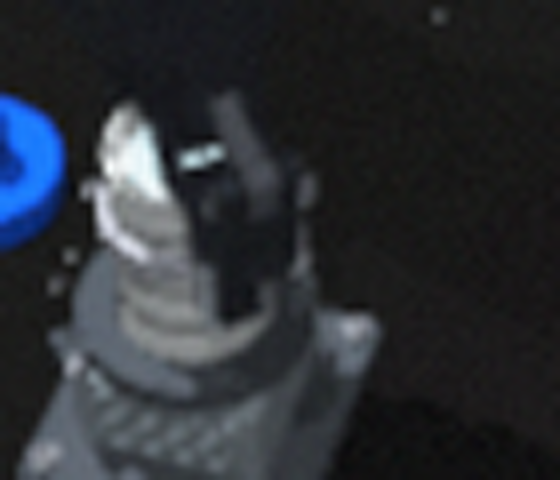

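The finger facing the camera now hides the tab, and the pin is just visible at crop (305,190). The torque is still only the drag, so I'll carry on by feel.

>>> step_arm:
  deltas: "0 0 0 0 0 -1"

```text
time_s: 16.75
position: [0.5837, 0.0736, 0.2541]
orientation: [0.842, 0.539, 0.0, 0.001]
wrist_force: [2.4, -4.2, 5.8]
gripper_width: 0.669
```

```bash
python3 o.py
```

```text
16.75 [0.5837 0.0736 0.2541] yaw 65.28 Ftool [-2.86  3.97 -5.76] T [-0.663 -0.088 -0.25 ] w 0.669 j6 2.018
```

>>> step_arm:
  deltas: "0 0 0 0 0 -1"

```text
time_s: 16.85
position: [0.5837, 0.0735, 0.2541]
orientation: [0.837, 0.547, 0.0, 0.001]
wrist_force: [1.5, -4.3, 4.4]
gripper_width: 0.667
```

```bash
python3 o.py
```

```text
16.85 [0.5837 0.0735 0.2541] yaw 66.3 Ftool [-3.28  3.14 -4.41] T [-0.695 -0.22  -0.281] w 0.667 j6 2.0
```

>>> step_arm:
  deltas: "0 0 0 0 0 -1"

```text
time_s: 16.95
position: [0.5837, 0.0735, 0.2541]
orientation: [0.833, 0.554, 0.0, 0.001]
wrist_force: [1.9, -5.0, 5.2]
gripper_width: 0.669
```

```bash
python3 o.py
```

```text
16.95 [0.5837 0.0735 0.2541] yaw 67.29 Ftool [-3.9   3.65 -5.16] T [-0.64  -0.142 -0.419] w 0.669 j6 1.983
```

>>> step_arm:
  deltas: "0 0 0 0 0 0;0 0 0 0 0 0"

```text
time_s: 17.15
position: [0.5837, 0.0735, 0.2541]
orientation: [0.833, 0.554, 0.0, 0.001]
wrist_force: [0.8, -4.6, 4.6]
gripper_width: 0.669
```

```bash
python3 o.py
```

```text
17.15 [0.5837 0.0735 0.2541] yaw 67.26 Ftool [-3.96  2.52 -4.57] T [-0.693 -0.13  -0.192] w 0.669 j6 1.984
```

>>> step_arm:
  deltas: "0 0 0 0 0 -0.3;0 0 0 0 0 0"

```text
time_s: 17.35
position: [0.5837, 0.0735, 0.2541]
orientation: [0.831, 0.556, 0.0, 0.001]
wrist_force: [2.3, -3.6, 5.0]
gripper_width: 0.672
```

```bash
python3 o.py
```

```text
17.35 [0.5837 0.0735 0.2541] yaw 67.52 Ftool [-2.42  3.55 -4.96] T [-0.694 -0.163 -0.407] w 0.672 j6 1.979
```

>>> step_arm:
  deltas: "0 0 0 0 0 0;0 0 0 0 0 0"

```text
time_s: 17.55
position: [0.5837, 0.0735, 0.254]
orientation: [0.831, 0.556, 0.0, 0.001]
wrist_force: [1.4, -4.0, 5.0]
gripper_width: 0.67
```

```bash
python3 o.py
```

```text
17.55 [0.5837 0.0735 0.254 ] yaw 67.52 Ftool [-3.11  2.85 -4.97] T [-0.716 -0.154 -0.474] w 0.67 j6 1.979
```

>>> step_arm:
  deltas: "0 0 0 0 0 -0.3;0 0 0 0 0 0"

```text
time_s: 17.75
position: [0.5837, 0.0735, 0.2541]
orientation: [0.83, 0.558, 0.0, 0.001]
wrist_force: [2.0, -4.1, 4.9]
gripper_width: 0.667
```

```bash
python3 o.py
```

```text
17.75 [0.5837 0.0735 0.2541] yaw 67.79 Ftool [-3.01  3.45 -4.88] T [-0.641 -0.132 -0.623] w 0.667 j6 1.974
```

The torque held at standstill rose from -0.19 to -0.47 to -0.62 N m over 0.6°, so the tab is on the pin. I'll ease 0.4° to a finger-tight load and then release.

>>> step_arm:
  deltas: "0 0 0 0 0 0.4;0 0 0 0 0 0"

```text
time_s: 17.95
position: [0.5837, 0.0736, 0.2541]
orientation: [0.832, 0.555, 0.0, 0.001]
wrist_force: [1.8, -3.9, 4.4]
gripper_width: 0.668
```

```bash
python3 o.py
```

```text
17.95 [0.5837 0.0736 0.2541] yaw 67.47 Ftool [-2.95  3.17 -4.35] T [-0.706 -0.176 -0.175] w 0.668 j6 1.98
```

>>> step_arm:
  deltas: "0 0 0 0 0 0;0 0 0 0 0 0;0 0 0 0 0 0;0 0 0 0 0 0;0 0 0 0 0 0"
  jaw: 1

```text
time_s: 18.45
position: [0.5827, 0.0742, 0.2531]
orientation: [0.832, 0.556, -0.0, -0.0]
wrist_force: [0.2, 0.1, 0.1]
gripper_width: 1.002
```

```bash
python3 o.py
```

```text
18.45 [0.5827 0.0742 0.2531] yaw 67.49 Ftool [ 0.16  0.1  -0.07] T [ 0.035 -0.044 -0.021] w 1.002 j6 1.98
```

>>> step_arm:
  deltas: "0 0 -0.01 0 0 0;0 0 -0.03 0 0 0;0 0 -0.04 0 0 0;0 0 -0.04 0 0 0;0 0 -0.03 0 0 0;0 0 0 0 0 0"

```text
time_s: 19.05
position: [0.5847, 0.0741, 0.4104]
orientation: [0.832, 0.555, 0.005, 0.003]
wrist_force: [1.2, 0.5, 1.1]
gripper_width: 1.0
```

>>> step_arm:
  deltas: "-0.041 -0.003 0 0 0 0;-0.041 -0.003 0 0 0 0;-0.041 -0.003 0 0 0 0;-0.041 -0.003 0 0 0 0;-0.041 -0.003 0 0 0 0;-0.041 -0.003 0 0 0 0;-0.041 -0.003 0 0 0 0;0 0 0 0 0 0"

```text
time_s: 19.85
position: [0.4517, -0.186, 0.4033]
orientation: [0.833, 0.553, -0.001, 0.0]
wrist_force: [-0.1, 0.9, -0.5]
gripper_width: 1.0
```

Run:
```python
exec(open("o.py").read())
s=grab_frame("scene");t=grab_frame("top")
a=cv2.resize(s[190:250,230:290],None,fx=7,fy=7,interpolation=cv2.INTER_CUBIC);b=cv2.resize(t[185:235,255:305],(420,420),interpolation=cv2.INTER_CUBIC)
c=np.hstack([a,b])[:420,:800]
cv2.imwrite("pics/j.png",c[...,::-1])
c=cv2.resize(s[140:300,160:400],None,fx=3,fy=3);cv2.imwrite("pics/k.png",c[...,::-1])
for r in nets.spot_point("scene","cap")[:4]+nets.spot_point("scene","cap_knob")[:4]: print(round(r["p"],2),r["location"].round(1) if hasattr(r["location"],"round") else r["location"],atz("scene",r["location"],0).round(3))
```

```text
19.85 [ 0.4517 -0.186   0.4033] yaw 67.13 Ftool [ 0.84 -0.43  0.46] T [ 0.067 -0.006 -0.015] w 1.0 j6 1.447
0.94 [294.4, 268.6] [0.444 0.077 0.   ]
0.82 [312.1, 225.4] [ 0.497 -0.071  0.   ]
0.77 [226.9, 212.3] [0.72  0.047 0.   ]
0.42 [214.2, 355.0] [0.438 0.38  0.   ]
0.76 [223.0, 206.3] [0.746 0.037 0.   ]
0.7 [315.4, 215.3] [ 0.513 -0.108  0.   ]
0.63 [291.0, 268.2] [0.452 0.081 0.   ]
```

View pics/j.png

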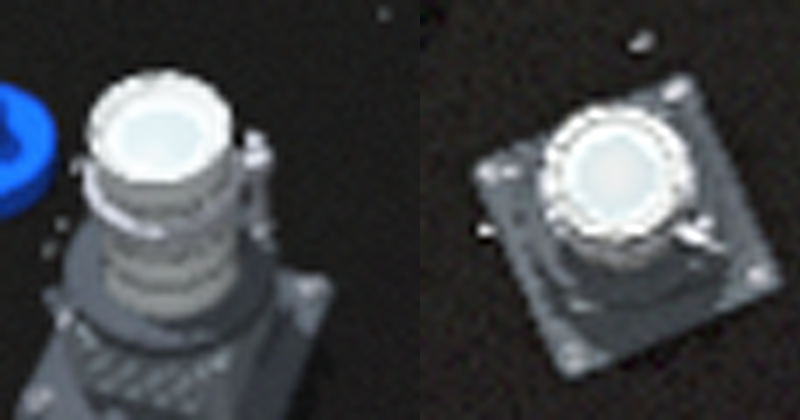

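View pics/k.png

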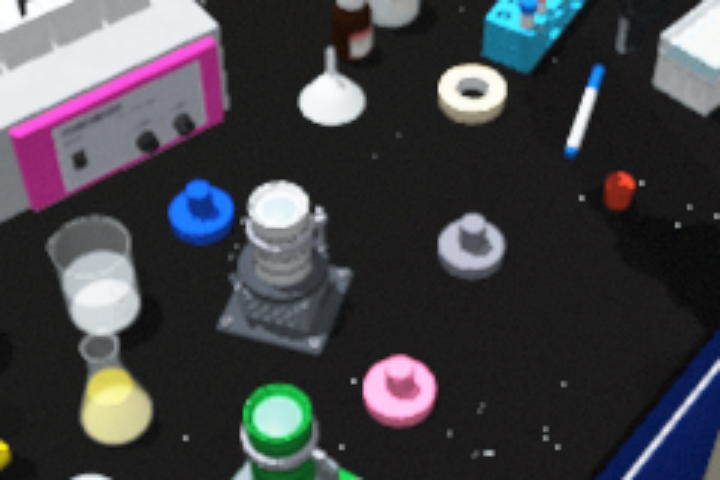

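Tab and pin meet in both views: scene crop (258,150) and top crop (700,235). The cap stands upright and alone at (470,245), and the bystanders are where they were. Handing in.

```bash
python3 -c "
from bench import manip;print(manip.hand_in())"
```

```text
the job is handed in; nothing more can be done
None
```

The job is done and handed in at about 20 s of the 64 s allowed.

- **Cap:** I lifted it off by its knob and set it down the same way up on a free patch at about (0.49, -0.08). The last picture shows it upright and clear of everything else.
- **Aperture ring:** I gripped it on its knurled edge at 20 N and turned it about 51° counter-clockwise. The drag read about 0.25 N m while turning.
- **Stop pin:** In the last small steps the resisting torque at standstill rose to 0.62 N m. That is about 0.37 N m over the drag, or roughly 10 N on the pin. It is above the 2 to 8 N finger-tight range but below the 15 N bending limit. I then eased back 0.4° and released.
- **Last checks:** Both cameras show the tab against the pin, and the pin looks straight. The gripper is clear and its force readings are near zero. The bystanders in the last view look unmoved; the timer and petri dish were outside it and not checked again. I did not measure the 6.0 mm spacing between tab and pin, because the networks never reported the tab tip. Contact is judged from the torque and the pictures.

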